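# Weigh-check a planted pot on the tipping tray

### The job

Check the newly planted pot on the tipping tray: push it by the side of the pot, leaving the little tree untouched because its glue is still setting, onto the tray until the pot's middle stands on the dark line, never past it, then take the hand off. A solid pot tips the tray by its own weight on the way or on the line: stop pushing as soon as the tray starts to go, let the pot slide into the receiving bay by itself and stand there upright, and see the tray swing back level. If it is still standing level on the line after a second it is hollow: draw it back upright, wholly onto the loading shelf; at no time press on the tray, and leave the jar, the tin, the spare pot and the glue bottle where they are.

Things in the scene. Friction and masses are not known exactly. Their poses are not given: they have to be found in the camera images.
- rack: Fixed gravity transfer rack of aluminium pipe on the table, 300 x 700 mm, work top 140 mm up. Origin on the table straight below the tray's pivot, z up; work flows along its -y: loading shelf (+y), tipping tray, receiving bay (-y). The pivot's two bearing blocks stand beside the tray at x = +-92 mm, y = 0, no higher than the shelf top. Side rails, guides and edging stand 9 to 20 mm above the top
- shelf (a point): Centre of the loading shelf's slippery white top: 300 mm wide (rack x), 240 mm long (rack y +74 to +314 mm), 140 mm above the table; 9 mm high edging along both sides, ends open. At its downstream edge two flared guides, 14 mm high, narrow from x = +-83 mm (rack y +108 mm) to x = +-62 mm (rack y +78 mm), the tray's mouth
- tray (a joint): Tipping tray, angle in rad: 0 = level on its stop; grows as the exit end (rack -y) goes down; 0.36 = fully tipped on its buffer. The pivot runs along rack x, 30 mm below the deck. A counterweight under the loading end holds the empty tray level and swings it back: it takes about 0.28 N m (hidden, +-5 %) about the pivot to tip it; once it goes it goes on by itself, in about 1 s. No catch
- tray_deck: Tipping tray: slippery white deck between blue side rails. Origin on its pivot axis in mid-width, x across, y along, as the rack's when level. Deck's upper face 30 mm above the origin, y +70 to -150 mm, flush with the shelf when level, 116 mm wide between the rails, which stand 20 mm above it. It tilts with the tray; its loading end rises up to 25 mm. The hand must not press on it or hold it
- pivot (a point): Point on the deck's upper face, level, above the middle of the tray's pivot: rack (0, 0, 140 mm)
- line (a point): Middle of the dark check line across the tray's deck, 50 mm past the pivot (rack y -50 mm), marked yellow on both rails; the pot's middle is to stand over it within 10 mm. The point moves with the tray
- bay (a point): Centre of the receiving bay's level floor, 78 mm above the table: 222 mm long (rack y -155 to -377 mm), 128 mm wide between plywood walls that stand 45 mm above it, open towards the tray, padded end wall at rack y = -367 mm
- pot: White round pot of plaster with a little wooden tree, on the loading shelf. Origin at the centre of its underside, z up. 84 mm diameter up to 40 mm, then 93 to 96 mm, 78 mm high: too wide to grip. With the tree 0.33 to 0.89 kg (hidden): above about 0.57 kg it is solid and tips the tray on or before the line, else it is hollow. Pushed low it slides easily (friction about 0.14) without toppling
- tree: Little wooden tree on the pot's axis: brown stem 14 mm diameter, then a green cone, 66 mm diameter at its foot, 104 mm above the pot's underside, narrowing to a brass ball 205 mm above it. Origin at the stem's foot, 74 mm above the pot's underside. Not to be touched: a hand standing upright beside the pot hits it, one that leans back, away from the pot, by 30 to 40 degrees clears it
- bead_jar: Amber jar with a brass lid, 52 mm diameter, 44 mm high, on a downstream corner of the loading shelf; bystander. Origin at the centre of its underside
- pin_tin: Red tin with a metal lid, 54 mm diameter, 34 mm high, on the other downstream corner of the loading shelf; bystander. Origin at the centre of its underside
- spare_pot: Like the planted pot but without a tree, 96 mm diameter, 78 mm high, standing on the table; bystander, not to be sent. Origin at the centre of its underside
- glue_bottle: White and blue glue bottle standing on the table, 52 mm diameter, 130 mm high; bystander. Origin at the centre of its underside
Things that resemble listed ones, but are neither listed nor needed, are in the scene too. What is shaped like the pot but blue is not meant.

How it is judged:
By the outcome, as a careful person would: the job done as asked, in the order asked, and still so for the second after the job is handed in, with the robot touching nothing.
It also fails if it takes over 66 s, if anything falls off the work surface, if the arm or the gripper's body presses on something with over 40 N, if the wrist force passes 120 N, or if a joint passes its speed limit or range.

### The arm

A 6-joint arm with a two-finger parallel gripper is mounted at the origin on the work surface. World frame = base frame: x ahead of the robot, y to its left, z up, the work surface at z = 0. Lengths are in m, angles in rad, forces in N, time in s.
With the tool pointing down it reaches from about 0.275 to 0.725 m from the base axis. Payload 15.9 kg.
Tool frame: the origin (TCP) lies between the finger pads; the fingertips stand 8 mm ahead of it and the grasp point (between the pads) lies 11 mm behind it (arm.finger_overhang is the distance from the TCP to the fingertips, in m); x points along the fingers, z is the direction in which the jaws open and shut, and the axes are right-handed (so a half turn about x gives the same grasp; the last joint's range is limited). The gripper opens to 85 mm and grips with 20 to 120 N. Pads are 22 mm wide; open, the fingers measure 114 mm over their backs; the gripper's body (76 mm by 85 mm) begins 54 mm behind the grasp point. The pads swing forward as they close: fully open they stand 13 mm farther back than shut.
Start: joints at [1.125, 0.213, -0.034, 1.323, 0, 1.571], TCP at [0.216, 0.451, 0.239] pointing down, gripper open.
Joint ranges: [-2.98, 2.98], [-0.74, 1.72], [-1.14, 1.35], [-2.1, 2.04], [-1.57, 1.44], [-3.14, 3.14]. Speed limits (rad/s): [1.89, 1.89, 2.39, 2.57, 3.14, 3.14].

### API

Orientations are given as a unit quaternion [x, y, z, w].
In Python, from bench import get_obs, vision, order, arm gives the robot as it stands. The module is installed in compiled form; this text tells all that it offers.
- The arm moves only by the tool arm_command, never from a script. Its argument "deltas" is a list of rows, each a list of 6 numbers: the shift along the tool's x, y, z in units of 250 mm (1.0 is 250 mm), then the turn, a rotation vector about the tool's x, y, z in units of 120 degrees (1.0 is 120 degrees). In form: [[x, y, z, rx, ry, rz], ...]. A call has 1 to 12 rows; each row is the pose to reach, as a shift and turn from the pose measured when the call began, along the tool's axes at that moment; what a row does not reach only later rows make up. A row lasts 1/12 s, in which the tool goes at most 41.7 mm and 7.16 degrees, less where a joint would pass 70% of its speed; a pose out of reach is approached as far as the arm can. A call with a number of a shift or a turn outside -1 to 1 is refused whole. A call with a gripper value outside its range is refused whole. "jaw" is the closure, from 0 (fully open) to 1 (shut), set as the call begins (left out, the last holds). The fingers move at their own pace and stop on an object; "force" is the grip in N (left out, the last holds). Time passes only in rows, so rows that repeat a pose let the fingers close. It gives the time, the measured TCP pose, the force and the opening at its end, in the units of the state.
- get_obs(): the state, without advancing time (a new reading comes with each control period).
- vision.capture(name): name is "scene" or "top" or "wrist"; returns a dict with "frame" (384x512x3 uint8, blue, green, red), "camera_matrix" (3x3 intrinsics, pixels), "k1" (the pictures are not rectified: a ray, as slopes to the right and down, at radius r is drawn at 1 + k1 r^2 times it, then the intrinsics apply), "rvec" (rotation vector, rad) and "tvec" (3), from world to camera coordinates, as OpenCV has them; the wrist camera has in their place "tool_from_camera" (4x4, takes a point from camera to tool coordinates, whose origin is the TCP and whose axes are the tool frame's). Camera axes: x right, y down, z forward; pixel columns grow to the right and rows downward; lengths in m; the calibration is good to about 2 mm. A picture is of the moment at which its call begins: read the wrist's pose just before it. There is no depth.
- order.job_done(): hands the job in, once; it reports no verdict.
The state is a dict: "clock": time; "joint_pos": joint angles; "joint_velocities": joint speeds; "tau": joint torques, N m; "tcp_pos": TCP position; "eef_rot": TCP orientation; "wrist_force": force on the tool from outside, world axes, zero at the start; "torque": the same for the moment, N m; "finger_gap": finger opening in m.
Only numpy, scipy, OpenCV 4.12 (cv2) and the standard library are available. Lean on these libraries where they do the work, as an engineer would, in place of code of your own. Each camera call takes 0.05 s, during which the arm holds its last target. There are 200 camera calls.

## Working session

There is one attempt and no reset: what is moved stays moved. The work goes in short steps, Python scripts to look and compute and a tool call to move; the robot and the scene stay as the last step left them, time stands still between calls to the robot, and variables do not carry over. Pictures are saved under pics/ and viewed, about 8 in all and at most 12, crops included, and the job is handed in when it is done.

Besides the shell and the picture viewer there is one more tool, called after "Emit:" by a JSON object that holds its "name" and its "arguments". arm_command: Moves the arm, as the interface text tells. Its arguments: {"type":"object","properties":{"deltas":{"type":"array"},"jaw":{"type":"number"},"force":{"type":"number"}},"required":["deltas"]}

```bash
mkdir -p pics; python3 - <<'E'
from bench import get_obs, vision
import cv2, pickle
o=get_obs(); print({k:o[k] for k in('clock','tcp_pos','eef_rot','wrist_force','finger_gap')})
d={}
for n in("scene","top"):
    d[n]=c=vision.capture(n); cv2.imwrite(f"pics/{n}0.png",c["frame"]); print(n,c["camera_matrix"],c["k1"],c["rvec"],c["tvec"])
pickle.dump(d,open("cap0.pkl","wb"))
E
```

```text
{'clock': 0.0, 'tcp_pos': array([0.21542482, 0.45082061, 0.23879693]), 'eef_rot': array([-0.37731834,  0.59852017,  0.37688685,  0.5977966 ]), 'wrist_force': array([1.11274734, 0.37871243, 0.10789568]), 'finger_gap': 0.08553686951675772}
scene [[378.46985457   0.         255.35330281]
 [  0.         378.46985457 189.34835757]
 [  0.           0.           1.        ]] 0.004821312031223128 [ 1.30874613  2.48261446 -0.69044341] [ 0.27835392 -0.3046059   1.57319658]
top [[491.07005433   0.         255.42000238]
 [  0.         491.07005433 186.3985116 ]
 [  0.           0.           1.        ]] 0.026814913486767237 [ 2.18292095 -2.16274716  0.09063017] [0.00738346 0.53603707 1.55051911]
```

```bash
python3 - <<'E'
import cv2
for n in("scene","top"):
    cv2.imwrite(f"pics/{n}0b.png",cv2.resize(cv2.imread(f"pics/{n}0.png"),(800,600),interpolation=cv2.INTER_CUBIC))
E
```

```text
(no output)
```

View pics/scene0b.png

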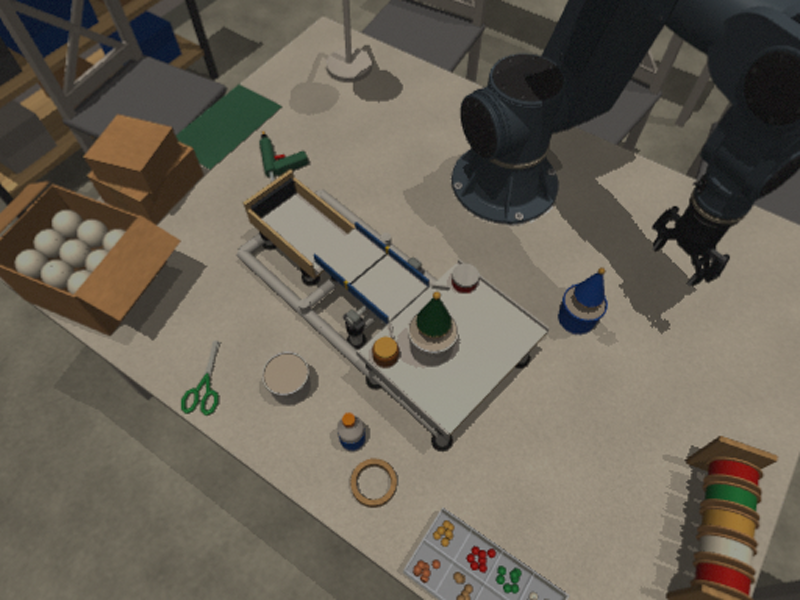

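View pics/top0b.png

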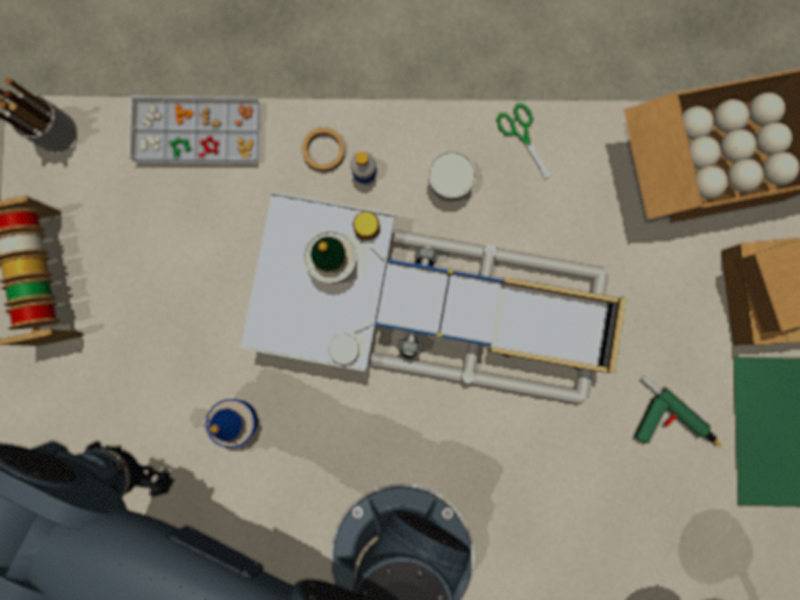

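The scene and top views show the rack with its shelf corners at about (271,195), (394,214), (368,371) and (244,347) in the enlarged top view. The planted pot is at about (330,258), near the jar at (366,224), with the tin at (343,349). The tray lies to the right. I'll enlarge a crop of it.

```bash
cat > h.py <<'E'
import numpy as np, cv2, pickle
from scipy.spatial.transform import Rotation as R
def ray(c,uv):
    K=c["camera_matrix"]; q=(np.array(uv,float)-K[:2,2])/[K[0,0],K[1,1]]
    p=q.copy()
    for _ in range(10): p=q/(1+c["k1"]*(p@p))
    Rm=cv2.Rodrigues(np.array(c["rvec"]))[0]; t=np.array(c["tvec"]).ravel()
    return -Rm.T@t, Rm.T@np.array([*p,1])
def atz(c,uv,z):
    o,d=ray(c,uv); return o+d*(z-o[2])/d[2]
def proj(c,P):
    Rm=cv2.Rodrigues(np.array(c["rvec"]))[0]; X=Rm@np.array(P,float)+np.array(c["tvec"]).ravel()
    s=X[:2]/X[2]; s=s*(1+c["k1"]*(s@s)); K=c["camera_matrix"]
    return s*[K[0,0],K[1,1]]+K[:2,2]
E
python3 - <<'E'
from h import *
d=pickle.load(open("cap0.pkl","rb")); f=d["top"]["frame"]
cv2.imwrite("pics/top_crop.png",cv2.resize(f[115:250,150:330],None,fx=4.4,fy=4.4,interpolation=cv2.INTER_CUBIC))
c=d["top"]
W=np.array([atz(c,np.array(p)/1.5625,z)[:2] for p,z in [((271,195),.14),((394,214),.14),((368,371),.14),((244,347),.14),((449,271),.16),((439,334),.16)]])
L=np.array([(150,314),(150,74),(-150,74),(-150,314),(62,-50),(-62,-50)])/1e3
lc,wc=L.mean(0),W.mean(0); A=L-lc;B=W-wc
th=np.arctan2((A[:,0]*B[:,1]-A[:,1]*B[:,0]).sum(),(A*B).sum()); r=np.array([[np.cos(th),-np.sin(th)],[np.sin(th),np.cos(th)]])
t=wc-r@lc; print("rack",t,th,np.degrees(th)); print((W-(L@r.T+t))*1e3)
E
```

```text
rack [ 0.51240274 -0.02641917] -0.1596842783864521 -9.149235206135817
[[-1.43149487 -0.24140864]
 [ 1.88231089  0.01148831]
 [-1.77506544 -1.77753453]
 [ 3.01192597 -4.06137954]
 [-2.88363094  3.79626693]
 [ 1.19595439  2.27256747]]
```

View pics/top_crop.png

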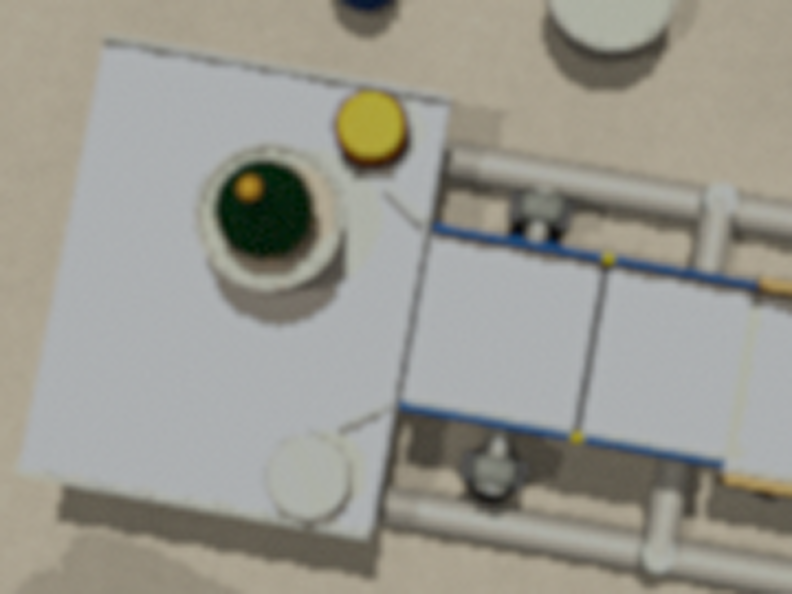

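The crop shows the pot rim centred at (271,219), the brass ball at (249,187), the jar lid at (371,124), the tin at (310,476), and yellow line marks at (608,259) and (576,437).

```bash
python3 - <<'E'
from h import *
d=pickle.load(open("cap0.pkl","rb")); c=d["top"]
cv=lambda p:(np.array(p)+.5)/4.4-.5+[150,115]
pts=[((106,42),(150,314),.149),((450,100),(150,74),.149),((372,540),(-150,74),.149),((20,470),(-150,314),.149),((608,259),(60,-50),.16),((576,437),(-60,-50),.16),((603,268),(58,-50),.14),((579,430),(-58,-50),.14)]
W=np.array([atz(c,cv(p),z)[:2] for p,l,z in pts]); L=np.array([l for _,l,_ in pts])/1e3
lc,wc=L.mean(0),W.mean(0); A=L-lc;B=W-wc
th=np.arctan2((A[:,0]*B[:,1]-A[:,1]*B[:,0]).sum(),(A*B).sum()); r=np.array([[np.cos(th),-np.sin(th)],[np.sin(th),np.cos(th)]])
t=wc-r@lc; print("rack",t,th,np.degrees(th)); print(((W-(L@r.T+t))@r*1e3).round(1))
for n,p,z in [("rim",(271,219),.218),("ball",(249,187),.345),("jar",(371,124),.184),("tin",(310,476),.174)]:
    w=atz(c,cv(p),z)[:2]; print(n,w.round(4),"rack",((w-t)@r*1e3).round(1))
E
```

```text
rack [ 0.51159241 -0.02491931] -0.1673563282353111 -9.588811282689418
[[-2.3 -3. ]
 [-0.6  0.3]
 [-1.2 -1. ]
 [ 3.3 -1.7]
 [ 0.1  1.1]
 [-0.5  1.8]
 [-2.1  2.6]
 [ 3.3 -0.2]]
rim [0.5798 0.1365] rack [ 40.4 170.5]
ball [0.5814 0.1372] rack [ 41.9 171.5]
jar [0.6481 0.0749] rack [118.  121.2]
tin [0.4163 0.1122] rack [-116.8  119.4]
```

```bash
cat >> h.py <<'E'
T0=np.array([0.5116,-0.0249]); TH=-0.1674
RW=R.from_euler('z',TH)
def w2r(p): q=np.array(p,float)-[*T0,0]; return RW.inv().apply(q)
def r2w(p): return RW.apply(np.array(p,float))+[*T0,0]
def ori(lean,sgn,yaw=0):
    a=np.radians(lean); x=np.array([0,-np.sin(a),-np.cos(a)]); z=np.array([sgn,0,0.])
    return RW*R.from_euler('z',yaw,degrees=True)*R.from_matrix(np.column_stack([x,np.cross(z,x),z]))
def state():
    from bench import get_obs
    o=get_obs(); q=R.from_quat(o['eef_rot']); p=np.array(o['tcp_pos']); m=RW.inv()*q
    x=m.as_matrix()[:,0]
    print('t',round(o['clock'],2),'rack mm',(w2r(p)*1e3).round(1),'lean',np.degrees(np.arctan2(-x[1],-x[2])).round(1),'xax',x.round(3),'zax',m.as_matrix()[:,2].round(3),'F',np.round(o['wrist_force'],1),'gap',round(o['finger_gap'],4),'j',np.round(o['joint_pos'],2))
    return p,q
def goto(pr,lean,sgn,pq=None,yaw=0):
    "pr: rack mm; prints delta row, returns target pose"
    p,q=pq if pq else state()
    tp=r2w(np.array(pr)/1e3); tq=ori(lean,sgn,yaw)
    d=q.inv().apply(tp-p)/.25; rv=(q.inv()*tq).as_rotvec(degrees=True)/120
    print(pr,lean,'row',[round(float(v),4) for v in [*d,*rv]])
    return tp,tq
E
python3 - <<'E'
from h import *
from bench import arm
print(arm.finger_overhang,[a for a in dir(arm) if a[0]!='_'])
s=state()
for sg in (1,-1):
    goto((41,290,420),38,sg,s); goto((41,290,262),38,sg,s)
E
```

```text
0.008 ['Unreachable', 'finger_overhang']
t 0.1 rack mm [-371.3  419.8  238.9] lean 0.1 xax [-0.    -0.001 -1.   ] zax [ 0.275  0.961 -0.001] F [ 0.6 -0.6  0.1] gap 0.0853 j [ 1.13  0.21 -0.03  1.32  0.    1.57]
(41, 290, 420) 38 row [-0.7245, -1.7283, -0.0466, 0.5931, 0.2038, -0.2704]
(41, 290, 262) 38 row [-0.0925, -1.7283, -0.046, 0.5931, 0.2038, -0.2704]
(41, 290, 420) 38 row [-0.7245, -1.7283, -0.0466, -0.8463, 0.2911, 0.2193]
(41, 290, 262) 38 row [-0.0925, -1.7283, -0.046, -0.8463, 0.2911, 0.2193]
```

Emit:
{"name": "arm_command", "arguments": {"deltas": [[-0.3,0,0,0,0,0],[-0.6,-0.1,0,0,0,0],[-0.6,-0.3,0,0,0,0],[-0.6,-0.9,-0.02,0.3,0.1,-0.13],[-0.6,-0.9,-0.02,0.3,0.1,-0.13],[-0.6,-0.9,-0.02,0.3,0.1,-0.13],[-0.6,-0.9,-0.02,0.3,0.1,-0.13],[-0.6,-0.9,-0.02,0.3,0.1,-0.13],[-0.6,-0.9,-0.02,0.3,0.1,-0.13],[-0.6,-0.9,-0.02,0.3,0.1,-0.13]], "jaw": 0.3, "force": 20}}

```text
clock: 0.93
tcp_pos: [0.4171, 0.3485, 0.3823]
eef_rot: [-0.286, 0.687, 0.049, 0.666]
wrist_force: [0.2, 0.9, -0.9]
finger_gap: 0.0598
```

```bash
python3 -c "
from h import *
s=state()
goto((41,290,350),38,1,s)"
```

```text
t 0.93 rack mm [-155.4  352.4  382.3] lean 18.4 xax [ 0.106 -0.315 -0.943] zax [ 0.8    0.591 -0.107] F [ 0.2  0.9 -0.9] gap 0.0598 j [ 0.84  0.58  0.83  2.03 -0.26  1.96]
(41, 290, 350) 38 row [0.2836, -0.6092, 0.4947, 0.2919, 0.1001, -0.1412]
```

Emit:
{"name": "arm_command", "arguments": {"deltas": [[0.28,-0.61,0.49,0.29,0.1,-0.14],[0.28,-0.61,0.49,0.29,0.1,-0.14],[0.28,-0.61,0.49,0.29,0.1,-0.14],[0.28,-0.61,0.49,0.29,0.1,-0.14],[0.28,-0.61,0.49,0.29,0.1,-0.14],[0.28,-0.61,0.49,0.29,0.1,-0.14],[0.28,-0.61,0.49,0.29,0.1,-0.14],[0.28,-0.61,0.49,0.29,0.1,-0.14]]}}

```text
clock: 1.6
tcp_pos: [0.5487, 0.1993, 0.2808]
eef_rot: [-0.171, 0.677, -0.27, 0.663]
wrist_force: [-0.4, 0.1, 0.1]
finger_gap: 0.06
```

```bash
python3 -c "
from h import *
s=state()
goto((41,265,165),38,1,s)"
```

```text
t 1.6 rack mm [ -0.8 227.3 280.8] lean 36.2 xax [ 0.037 -0.591 -0.806] zax [0.999 0.028 0.025] F [-0.4  0.1  0.1] gap 0.06 j [ 0.59  0.81  0.83  2.04 -0.47  2.42]
(41, 265, 165) 38 row [0.2905, 0.3943, 0.1597, 0.0035, 0.0176, -0.0147]
```

Emit:
{"name": "arm_command", "arguments": {"deltas": [[0,0.16,0,0,0,0],[0,0.39,0,0,0,0],[0,0.39,0,0.0035,0.017,-0.015],[0,0.39,0.16,0.0035,0.017,-0.015],[0.15,0.39,0.16,0.0035,0.017,-0.015],[0.29,0.39,0.16,0.0035,0.017,-0.015],[0.29,0.39,0.16,0.0035,0.017,-0.015],[0.29,0.39,0.16,0.0035,0.017,-0.015]]}}

```text
clock: 2.27
tcp_pos: [0.5955, 0.2282, 0.1647]
eef_rot: [-0.175, 0.686, -0.285, 0.646]
wrist_force: [0.5, 0.1, -0.2]
finger_gap: 0.0595
```

```bash
python3 -c "
from h import *
from bench import vision
s=state()
goto((41,265,165),38,1,s)
c=vision.capture('wrist'); d=vision.capture('scene')
f=np.hstack([cv2.resize(c['frame'],(400,300)),cv2.resize(d['frame'][130:310,170:410],(400,300),interpolation=cv2.INTER_CUBIC)])
cv2.imwrite('pics/a1.png',f); print(c['tool_from_camera'].round(3))"
```

```text
t 2.27 rack mm [ 40.5 263.6 164.7] lean 38.1 xax [-0.001 -0.617 -0.787] zax [ 1.     0.001 -0.002] F [ 0.5  0.1 -0.2] gap 0.0595 j [ 0.58  1.05  1.01  2.01 -0.47  2.44]
(41, 265, 165) 38 row [-0.0044, 0.0039, 0.002, 0.0011, -0.0006, 0.0008]
[[-0.    -0.322  0.947 -0.134]
 [ 0.001 -0.947 -0.322  0.083]
 [ 1.     0.001  0.     0.   ]
 [ 0.     0.     0.     1.   ]]
```

View pics/a1.png

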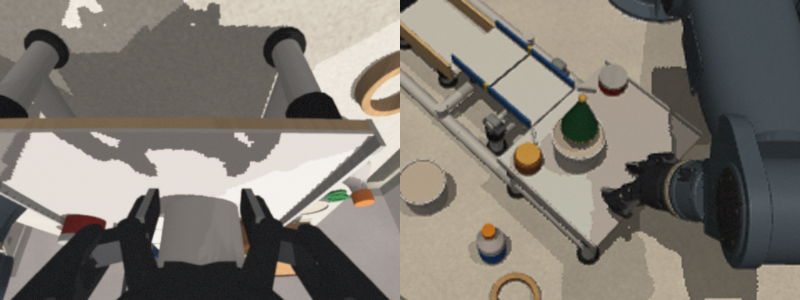

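Emit:
{"name": "arm_command", "arguments": {"deltas": [[0.025,-0.032,0,0,0,0],[0.049,-0.063,0,0,0,0],[0.074,-0.095,0,0,0,0],[0.094,-0.12,0,0,0,0],[0.108,-0.139,0,0,0,0],[0.118,-0.151,0,0,0,0],[0.123,-0.158,0,0,0,0]]}}

```text
clock: 2.95
tcp_pos: [0.587, 0.1802, 0.1681]
eef_rot: [-0.174, 0.685, -0.284, 0.648]
wrist_force: [0.0, -0.0, -0.6]
finger_gap: 0.0598
```

```bash
python3 -c "
from h import *
from bench import vision
s=state()
goto((0,145,165),38,1,s)
c=vision.capture('wrist'); d=vision.capture('top')
f=np.hstack([cv2.resize(c['frame'],(400,300)),cv2.resize(d['frame'][115:250,150:330],(400,300),interpolation=cv2.INTER_CUBIC)])
cv2.imwrite('pics/a2.png',f)"
```

```text
t 2.95 rack mm [ 40.2 214.8 168.1] lean 37.9 xax [ 0.003 -0.614 -0.789] zax [1.    0.003 0.002] F [ 0.  -0.  -0.6] gap 0.0598 j [ 0.54  0.91  0.72  1.85 -0.49  2.39]
(0, 145, 165) 38 row [0.1808, -0.2126, -0.1615, 0.0007, 0.0014, -0.0008]
```

View pics/a2.png

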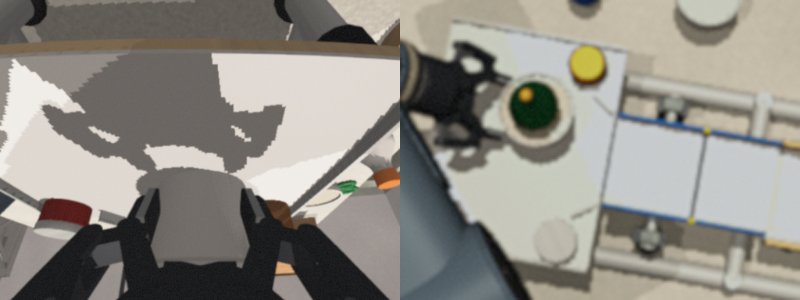

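Emit:
{"name": "arm_command", "arguments": {"deltas": [[0.015,-0.016,-0.012,0,0,0],[0.03,-0.034,-0.025,0,0,0],[0.046,-0.053,-0.04,0,0,0],[0.062,-0.073,-0.055,0,0,0],[0.078,-0.092,-0.07,0,0,0],[0.094,-0.111,-0.085,0,0,0],[0.11,-0.13,-0.1,0,0,0],[0.126,-0.149,-0.115,0,0,0],[0.142,-0.168,-0.13,0,0,0],[0.158,-0.187,-0.145,0,0,0],[0.172,-0.202,-0.156,0,0,0],[0.181,-0.212,-0.161,0,0,0]]}}

```text
clock: 4.05
tcp_pos: [0.5358, 0.1183, 0.1646]
eef_rot: [-0.174, 0.685, -0.284, 0.648]
wrist_force: [0.7, 1.6, 0.4]
finger_gap: 0.0596
```

```bash
python3 -c "
from h import *
from bench import vision
s=state()
goto((0,75,165),38,1,s)
c=vision.capture('wrist'); d=vision.capture('top')
f=np.hstack([cv2.resize(c['frame'],(400,300)),cv2.resize(d['frame'][115:250,150:330],(400,300),interpolation=cv2.INTER_CUBIC)])
cv2.imwrite('pics/a3.png',f)"
```

```text
t 4.05 rack mm [  0.  145.2 164.6] lean 37.9 xax [ 0.003 -0.615 -0.789] zax [1.    0.003 0.001] F [0.7 1.6 0.4] gap 0.0596 j [ 0.49  0.7   0.33  1.64 -0.51  2.35]
(0, 75, 165) 38 row [0.1712, -0.2225, -0.0009, 0.0008, 0.0014, -0.0007]
```

View pics/a3.png

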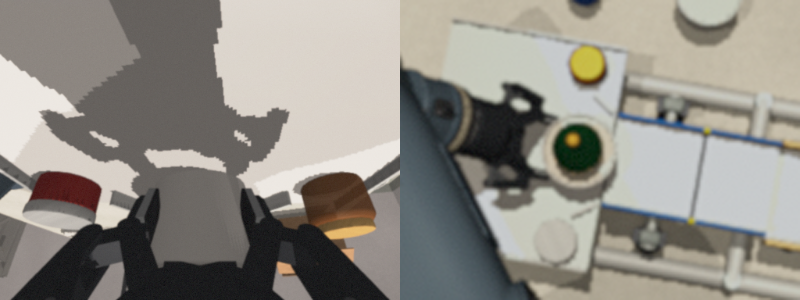

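Pot sits between the fingertips, with its rim centre at (580,150) in the composite. It is moving in line with the tray mouth.

```bash
python3 -c "
from h import *
c=pickle.load(open('cap0.pkl','rb'))['top']
for uv,z in [((580.5,150.5),.218),((573,139),.345)]:
    u=((uv[0]-400)/400*180+150,uv[1]/300*135+115); print((w2r(atz(c,u,z))*1e3).round(1))"
```

```text
[ -0.9 105.5 218. ]
[-2.000e-01  1.073e+02  3.450e+02]
```

Emit:
{"name": "arm_command", "arguments": {"deltas": [[0.013,-0.017,0,0,0,0],[0.027,-0.036,0,0,0,0],[0.042,-0.055,0,0,0,0],[0.057,-0.074,0,0,0,0],[0.072,-0.093,0,0,0,0],[0.087,-0.112,0,0,0,0],[0.102,-0.131,0,0,0,0],[0.117,-0.15,0,0,0,0],[0.132,-0.17,0,0,0,0],[0.147,-0.19,0,0,0,0],[0.16,-0.208,0,0,0,0],[0.171,-0.222,-0.001,0,0,0]]}}

```text
clock: 5.15
tcp_pos: [0.5241, 0.0483, 0.1651]
eef_rot: [-0.174, 0.685, -0.284, 0.648]
wrist_force: [0.8, 1.0, -0.2]
finger_gap: 0.0598
```

```bash
cat > look.py <<'E'
from h import *
from bench import vision
import sys
state()
d=vision.capture('top'); pickle.dump(d,open(f'{sys.argv[1]}.pkl','wb'))
# pot rim: fit via hough on rim region
g=cv2.imwrite(f'pics/{sys.argv[1]}.png',cv2.resize(d['frame'][130:250,200:360],(800,600),interpolation=cv2.INTER_CUBIC))
# brass ball: orange pixels inside dark green
hsv=cv2.cvtColor(d['frame'],cv2.COLOR_BGR2HSV)
gm=cv2.inRange(hsv,(35,80,10),(90,255,110)); gm[:, :190]=0; gm[:130]=0; gm[250:]=0; gm[:,380:]=0
n,l,st,ce=cv2.connectedComponentsWithStats(gm); k=1+np.argmax(st[1:,4]); u0,v0,w,h=st[k,:4]
sub=np.zeros_like(gm); sub[v0-5:v0+h+5,u0-5:u0+w+5]=255
om=cv2.inRange(hsv,(8,100,80),(28,255,255))&sub
v,u=np.nonzero(om); print('green',st[k],'ball px',u.mean().round(2),v.mean().round(2),len(u),'ball rack',(w2r(atz(d,(u.mean(),v.mean()),.345))*1e3).round(1))
E
python3 look.py b1; python3 -c "
from h import *
goto((0,18,165),38,1)"
```

```text
t 5.15 rack mm [1.000e-01 7.430e+01 1.651e+02] lean 37.9 xax [ 0.002 -0.615 -0.789] zax [1.    0.002 0.001] F [ 0.8  1.  -0.2] gap 0.0598 j [ 0.4   0.6   0.15  1.52 -0.55  2.25]
green [245 176  20  21 296] ball px 254.0 182.0 37 ball rack [3.00e-01 3.95e+01 3.45e+02]
t 5.2 rack mm [1.000e-01 7.380e+01 1.652e+02] lean 37.9 xax [ 0.002 -0.615 -0.789] zax [1.    0.002 0.001] F [ 1.6 -0.3  0.4] gap 0.0599 j [ 0.4   0.6   0.15  1.52 -0.55  2.25]
(0, 18, 165) 38 row [0.1377, -0.1754, -0.0007, 0.0004, 0.0011, -0.0005]
```

Emit:
{"name": "arm_command", "arguments": {"deltas": [[0.012,-0.015,0,0,0,0],[0.025,-0.032,0,0,0,0],[0.038,-0.049,0,0,0,0],[0.051,-0.066,0,0,0,0],[0.064,-0.083,0,0,0,0],[0.077,-0.1,0,0,0,0],[0.09,-0.117,0,0,0,0],[0.103,-0.133,0,0,0,0],[0.115,-0.147,0,0,0,0],[0.125,-0.16,0,0,0,0],[0.133,-0.17,0,0,0,0],[0.138,-0.176,-0.001,0,0,0]]}}

```text
clock: 6.2
tcp_pos: [0.5145, -0.0077, 0.1651]
eef_rot: [-0.174, 0.685, -0.285, 0.648]
wrist_force: [-0.8, 1.0, 0.1]
finger_gap: 0.0602
```

```bash
python3 look.py b2
```

```text
t 6.2 rack mm [-1.000e-01  1.740e+01  1.651e+02] lean 37.9 xax [ 0.002 -0.615 -0.789] zax [1.    0.002 0.001] F [-0.8  1.   0.1] gap 0.0602 j [ 0.32  0.52  0.04  1.43 -0.58  2.16]
green [265 180  20  21 296] ball px 276.59 185.44 39 ball rack [  1.7 -18.7 345. ]
```

View pics/b2.png

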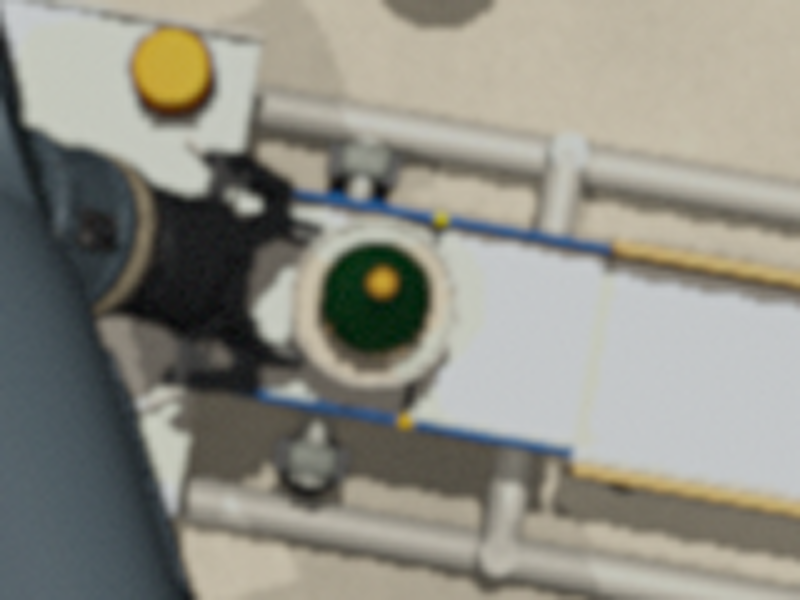

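Rim spans about (293–452, 222–390), centre (372,306), and the yellow marks are at (441,219) and (404,421). The tray is level.

```bash
python3 -c "
from h import *
d=pickle.load(open('b2.pkl','rb'))
cv=lambda p:(np.array(p)+.5)/5-.5+[200,130]
for n,p,z in [('rim',(372,306),.218),('ball',(381,281),.345),('m1',(441,219),.16),('m2',(404,421),.16)]: print(n,(w2r(atz(d,cv(p),z))*1e3).round(1))
goto((0,4,165),38,1)"
```

```text
rim [ -2.2 -16.8 218. ]
ball [  0.4 -16.9 345. ]
m1 [ 60.3 -48.9 160. ]
m2 [-60.2 -47.8 160. ]
t 6.25 rack mm [-1.000e-01  1.730e+01  1.651e+02] lean 38.0 xax [ 0.002 -0.615 -0.789] zax [1.    0.002 0.001] F [ 0.6 -0.4  0.9] gap 0.0602 j [ 0.32  0.52  0.04  1.43 -0.58  2.16]
(0, 4, 165) 38 row [0.0331, -0.0416, 0.0003, 0.0003, 0.001, -0.0004]
```

Emit:
{"name": "arm_command", "arguments": {"deltas": [[0.005,-0.006,0,0,0,0],[0.01,-0.013,0,0,0,0],[0.016,-0.02,0,0,0,0],[0.021,-0.027,0,0,0,0],[0.025,-0.032,0,0,0,0]]}}

```text
clock: 6.67
tcp_pos: [0.5126, -0.0181, 0.1651]
eef_rot: [-0.174, 0.685, -0.285, 0.648]
wrist_force: [0.7, 0.5, -0.9]
finger_gap: 0.0596
```

```bash
cat >> look.py <<'E'
a=pickle.load(open('b2.pkl','rb'))['frame'].astype(float); b=d['frame'].astype(float)
D=abs(a-b).mean(2); print('tray diff',D[175:225,311:326].mean().round(2),'ref(bay)',D[180:225,335:355].mean().round(2))
E
python3 look.py b3
```

```text
t 6.67 rack mm [-1.000e-01  6.900e+00  1.651e+02] lean 38.0 xax [ 0.002 -0.615 -0.789] zax [1.    0.002 0.001] F [ 0.7  0.5 -0.9] gap 0.0596 j [ 0.3   0.51  0.02  1.41 -0.58  2.14]
green [268 180  21  21 293] ball px 280.08 186.39 38 ball rack [  0.8 -27.9 345. ]
tray diff 0.63 ref(bay) 0.66
```

Emit:
{"name": "arm_command", "arguments": {"deltas": [[0.004,-0.005,0,0,0,0],[0.0075,-0.0095,0,0,0,0],[0.0075,-0.0095,0,0,0,0],[0.0075,-0.0095,0,0,0,0],[0.0075,-0.0095,0,0,0,0]]}}

```text
clock: 7.13
tcp_pos: [0.5121, -0.0213, 0.1651]
eef_rot: [-0.174, 0.685, -0.285, 0.648]
wrist_force: [-0.2, -0.2, -0.3]
finger_gap: 0.0597
```

```bash
python3 look.py b4
```

```text
t 7.13 rack mm [-1.000e-01  3.700e+00  1.651e+02] lean 38.0 xax [ 0.002 -0.615 -0.788] zax [1.    0.002 0.001] F [-0.2 -0.2 -0.3] gap 0.0597 j [ 0.3   0.51  0.01  1.41 -0.58  2.13]
green [270 180  21  21 296] ball px 281.53 186.72 36 ball rack [  0.7 -31.7 345. ]
tray diff 0.71 ref(bay) 0.71
```

Emit:
{"name": "arm_command", "arguments": {"deltas": [[0.004,-0.005,0,0,0,0],[0.0075,-0.0095,0,0,0,0],[0.0075,-0.0095,0,0,0,0],[0.0075,-0.0095,0,0,0,0]]}}

```text
clock: 7.52
tcp_pos: [0.5115, -0.0244, 0.1651]
eef_rot: [-0.174, 0.685, -0.285, 0.648]
wrist_force: [0.7, 1.8, -0.4]
finger_gap: 0.0595
```

```bash
python3 look.py b5
```

```text
t 7.52 rack mm [-1.000e-01  5.000e-01  1.651e+02] lean 38.0 xax [ 0.002 -0.615 -0.788] zax [1.    0.001 0.001] F [ 0.7  1.8 -0.4] gap 0.0595 j [ 0.29  0.5   0.01  1.4  -0.59  2.13]
green [271 180  21  22 297] ball px 283.64 187.12 33 ball rack [  0.6 -37.1 345. ]
tray diff 1.22 ref(bay) 0.73
```

Emit:
{"name": "arm_command", "arguments": {"deltas": [[0,0,0,0,0,0]]}}

```text
clock: 7.65
tcp_pos: [0.5116, -0.0243, 0.1651]
eef_rot: [-0.174, 0.685, -0.285, 0.648]
wrist_force: [-0.1, 0.2, 0.5]
finger_gap: 0.0596
```

```bash
python3 look.py b6
```

```text
t 7.65 rack mm [-1.000e-01  6.000e-01  1.651e+02] lean 38.0 xax [ 0.002 -0.615 -0.788] zax [1.    0.002 0.001] F [-0.1  0.2  0.5] gap 0.0596 j [ 0.29  0.5   0.01  1.4  -0.59  2.13]
green [271 181  21  21 301] ball px 283.23 187.43 35 ball rack [ -0.4 -36.3 345. ]
tray diff 0.97 ref(bay) 0.78
```

Emit:
{"name": "arm_command", "arguments": {"deltas": [[0.004,-0.005,0,0,0,0],[0.0075,-0.0095,0,0,0,0],[0.0075,-0.0095,0,0,0,0],[0.0075,-0.0095,0,0,0,0],[0.0075,-0.0095,0,0,0,0]]}}

```text
clock: 8.12
tcp_pos: [0.511, -0.0273, 0.1651]
eef_rot: [-0.174, 0.685, -0.285, 0.648]
wrist_force: [0.3, 0.7, -0.2]
finger_gap: 0.0598
```

```bash
python3 look.py b7
```

```text
t 8.12 rack mm [-1.000e-01 -2.500e+00  1.651e+02] lean 38.0 xax [ 0.002 -0.615 -0.788] zax [1.    0.001 0.001] F [ 0.3  0.7 -0.2] gap 0.0598 j [ 0.29  0.5   0.    1.4  -0.59  2.12]
green [274 181  21  21 302] ball px 288.5 188.5 32 ball rack [ -0.7 -49.9 345. ]
tray diff 1.93 ref(bay) 0.8
```

Emit:
{"name": "arm_command", "arguments": {"deltas": [[0,0,0,0,0,0]]}}

```text
clock: 8.25
tcp_pos: [0.5111, -0.0273, 0.1651]
eef_rot: [-0.174, 0.685, -0.285, 0.648]
wrist_force: [1.1, -0.1, -0.1]
finger_gap: 0.0598
```

```bash
python3 look.py b8
```

```text
t 8.25 rack mm [-1.000e-01 -2.400e+00  1.651e+02] lean 38.0 xax [ 0.002 -0.615 -0.788] zax [1.    0.002 0.001] F [ 1.1 -0.1 -0.1] gap 0.0598 j [ 0.29  0.5   0.    1.4  -0.59  2.12]
green [274 181  21  21 302] ball px 288.71 188.5 34 ball rack [ -0.6 -50.5 345. ]
tray diff 2.25 ref(bay) 0.81
```

Emit:
{"name": "arm_command", "arguments": {"deltas": [[0,0,0,0,0,0],[0,0,0,0,0,0],[0,0,0,0,0,0]]}}

```text
clock: 8.55
tcp_pos: [0.5111, -0.0273, 0.1651]
eef_rot: [-0.174, 0.685, -0.285, 0.648]
wrist_force: [-0.1, -0.4, -0.2]
finger_gap: 0.06
```

```bash
python3 look.py b9
```

```text
t 8.55 rack mm [-1.000e-01 -2.500e+00  1.651e+02] lean 38.0 xax [ 0.002 -0.615 -0.788] zax [1.    0.001 0.001] F [-0.1 -0.4 -0.2] gap 0.06 j [ 0.29  0.5   0.    1.4  -0.59  2.12]
green [275 181  21  21 297] ball px 289.86 188.7 37 ball rack [ -0.6 -53.4 345. ]
tray diff 2.74 ref(bay) 0.78
```

View pics/b9.png

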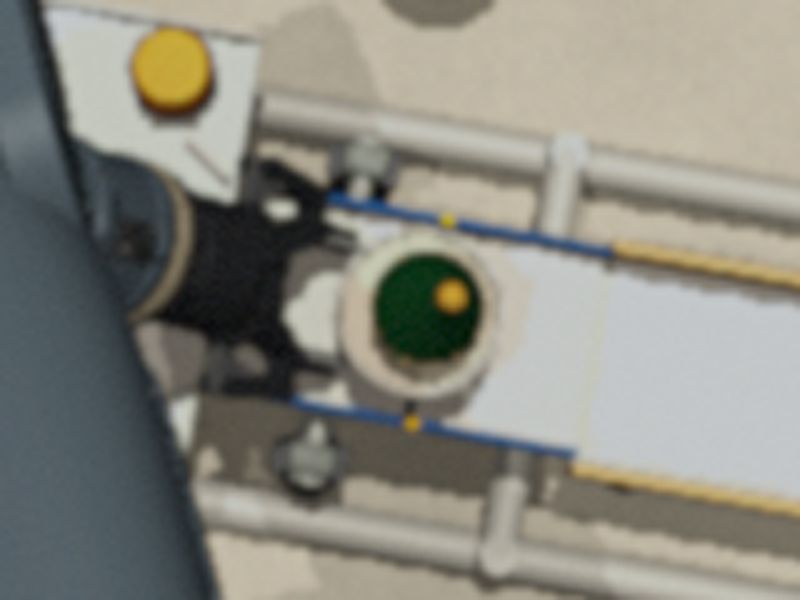

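Both yellow marks have shifted toward the exit, to (448,221) and (412,424), and the pot leans with the tray. So it is tipping and the pot is solid. I'll stop pushing and draw the hand back along its own axis.

Emit:
{"name": "arm_command", "arguments": {"deltas": [[-0.05,0.02,0,0,0,0],[-0.13,0.02,0,0,0,0],[-0.22,0.02,0,0,0,0],[-0.32,0.02,0,0,0,0],[-0.4,0.02,0,0,0,0],[-0.4,0.02,0,0,0,0],[-0.4,0.02,0,0,0,0],[-0.4,0.02,0,0,0,0],[-0.4,0.02,0,0,0,0],[-0.4,0.02,0,0,0,0]]}}

```text
clock: 9.43
tcp_pos: [0.5214, 0.0366, 0.2403]
eef_rot: [-0.174, 0.685, -0.285, 0.647]
wrist_force: [0.9, 0.6, -0.2]
finger_gap: 0.0599
```

```bash
sed -i 's/gm\[:,380:\]=0/gm[:,400:]=0/' look.py; python3 look.py c1
```

```text
t 9.43 rack mm [ -0.6  62.3 240.3] lean 38.0 xax [ 0.001 -0.616 -0.788] zax [1.    0.001 0.   ] F [ 0.9  0.6 -0.2] gap 0.0599 j [ 0.38  0.55  0.26  1.68 -0.55  2.23]
green [316 190  22  21 328] ball px 338.13 199.93 15 ball rack [  -7.3 -178.9  345. ]
tray diff 73.47 ref(bay) 9.33
```

Emit:
{"name": "arm_command", "arguments": {"deltas": [[0,0,0,0,0,0],[0,0,0,0,0,0],[0,0,0,0,0,0],[0,0,0,0,0,0],[0,0,0,0,0,0],[0,0,0,0,0,0],[0,0,0,0,0,0],[0,0,0,0,0,0],[0,0,0,0,0,0],[0,0,0,0,0,0],[0,0,0,0,0,0],[0,0,0,0,0,0]]}}

```text
clock: 10.48
tcp_pos: [0.5215, 0.0367, 0.2405]
eef_rot: [-0.174, 0.685, -0.285, 0.647]
wrist_force: [0.5, -0.3, -0.7]
finger_gap: 0.06
```

```bash
python3 look.py c2
```

```text
t 10.48 rack mm [ -0.5  62.4 240.5] lean 38.0 xax [ 0.001 -0.616 -0.788] zax [1.    0.001 0.   ] F [ 0.5 -0.3 -0.7] gap 0.06 j [ 0.38  0.55  0.26  1.68 -0.55  2.23]
green [355 198  20  20 285] ball px 372.34 206.0 32 ball rack [  -7.3 -266.4  345. ]
tray diff 1.69 ref(bay) 18.28
```

Wait a bit longer, then check that the pot is at rest and upright and the tray level.

Emit:
{"name": "arm_command", "arguments": {"deltas": [[0,0,0,0,0,0],[0,0,0,0,0,0],[0,0,0,0,0,0],[0,0,0,0,0,0],[0,0,0,0,0,0],[0,0,0,0,0,0],[0,0,0,0,0,0],[0,0,0,0,0,0],[0,0,0,0,0,0],[0,0,0,0,0,0],[0,0,0,0,0,0],[0,0,0,0,0,0]]}}

```text
clock: 11.53
tcp_pos: [0.5214, 0.0367, 0.2405]
eef_rot: [-0.174, 0.685, -0.285, 0.647]
wrist_force: [0.2, 0.7, -0.2]
finger_gap: 0.0599
```

```bash
python3 look.py c3; python3 -c "
from h import *
from bench import vision
c=vision.capture('scene'); d=vision.capture('top')
cv2.imwrite('pics/fin.png',np.hstack([cv2.resize(c['frame'][90:270,130:370],(400,300),interpolation=cv2.INTER_CUBIC),cv2.resize(d['frame'][115:265,210:410],(400,300),interpolation=cv2.INTER_CUBIC)]))"
```

```text
t 11.53 rack mm [ -0.6  62.4 240.5] lean 38.0 xax [ 0.001 -0.616 -0.788] zax [1.    0.001 0.   ] F [ 0.2  0.7 -0.2] gap 0.0599 j [ 0.38  0.55  0.26  1.68 -0.55  2.23]
green [355 198  21  20 287] ball px 372.34 206.0 32 ball rack [  -7.3 -266.4  345. ]
tray diff 1.7 ref(bay) 18.27
```

View pics/fin.png

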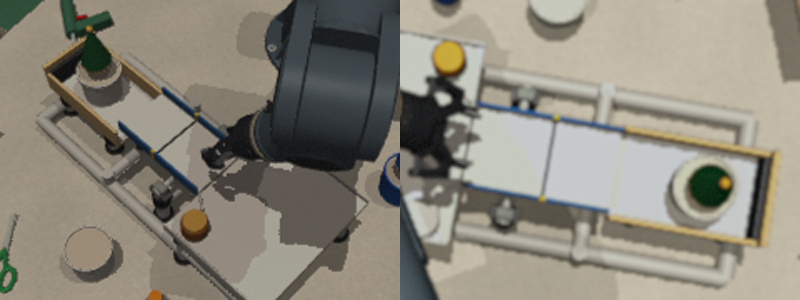

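The pot stands upright in the bay, at (97,72) in the scene half and (703,190) in the top half. The tray is level with its marks at (557,118) and (543,198), the jar is in its place, and the hand is clear.

```bash
python3 -c "
from bench import order
print(order.job_done())"
```

```text
the job is handed in; nothing more can be done
None
```

The pot is solid: it tipped the tray by itself before it reached the line, slid into the receiving bay and is standing there upright. I pushed it low with a cradle of two fingers, with the hand leaning back 38 degrees. It started tipping at about 36–38 mm past the pivot (the line is at 50 mm). I stopped pushing then and drew the hand back along its own axis.

- **Pot:** two checks about 1 s apart showed it at rest in the bay.
- **Tray:** it had swung back level, with the line marks back in place.
- **Other things:** the jar was in its place in the last pictures. The hand hid the tin from view, and the spare pot and the bottle were only partly in the picture, so I did not measure those three at the end. The hand worked well clear of all of them.
- **Hand:** it was clear of everything, with wrist force at noise level.
- **Time:** I handed the job in at about 11.7 s.

**Checks that disagreed:** the offset from hand to pot differed by up to 5 mm between pictures (34–39 mm). One tray reading looked like the start of tipping 3 mm before the tray really went. I paused, it had not gone, so I pushed that last 3 mm. The tray was already tipping by the check after that, and I held still for about 0.4 s to confirm it before backing off.

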